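# Clock the sign clamp and hang the panel

## Robot

A 7-joint arm with a two-finger parallel gripper is mounted at the origin on the work surface. World frame = base frame: x ahead of the robot, y to its left, z up, the work surface at z = 0. Lengths are in mm, angles in rad, forces in N, time in s.
With the tool pointing down it reaches from about 425 to 925 mm from the base axis. Payload 6.8 kg.
Tool frame: the origin (TCP) lies at the very end of the fingers, on their centre line; the grasp point (between the pads) lies env.grip_point_offset behind it (env.grip_point_offset is the distance from the TCP to the grasp point, in mm); z points along the fingers, y is the line along which they close (so a half turn about z gives the same grasp; the last joint's range is limited). The gripper opens to 85 mm and grips with 20 to 120 N. Pads are 22 mm wide; open, the fingers measure 114 mm over their backs; the gripper's body (76 mm by 85 mm) begins 54 mm behind the grasp point. The pads swing forward as they close: fully open they stand 13 mm farther back than shut.
Start: joints at [-1.211, 0.477, 0.022, 1.555, -0.011, 1.109, -0.083], TCP at [304.373, 602.499, 194.508] pointing down, gripper open.
Joint ranges: [-2.96, 2.96], [-0.34, 2.1], [-1.41, 1.46], [0.24, 2.44], [-1.37, 4.51], [0.17, 1.92], [-2.96, 2.96]. Speed limits (rad/s): [2.39, 2.39, 3.14, 3.14, 3.14, 3.14, 3.14].

## Interface

Orientations are given as a 3x3 rotation matrix whose columns are the frame's x, y, z axes.
In Python, from cell import env gives the robot as it stands.
- The arm moves only by the tool arm_command, never from a script. Its argument "series" is a list of rows, each a list of 7 numbers: the opening in per cent of the stroke, from 0 (shut) to 100 (fully open), then the shift along the tool's x, y, z in mm, then the turn, a rotation vector about the tool's x, y, z in rad. A call has 1 to 12 rows; each row is the pose to reach, as a shift and turn from the pose commanded when the call began, along the tool's axes at that moment; what a row does not reach only later rows make up. A row lasts 1/8 s, in which the tool goes at most 62.5 mm and 10.7 degrees, less where a joint would pass 70% of its speed; a pose out of reach is approached as far as the arm can. A call with a gripper value outside its range is refused whole. The fingers move at their own pace and stop on an object; "squeeze" is the grip in N (left out, the last holds). Time passes only in rows, so rows that repeat a pose let the fingers close. It gives the time, the measured TCP pose, the force, the opening and the grip force at its end, in the units of the state.
- env.observe(): the state, without advancing time (a new reading comes with each control period).
- env.get_image(name): name is "side" or "top"; returns the picture (400x640x3 uint8, blue, green, red); there is no depth.
- env.camera_model(name): a dict with "intrinsics" (3x3 intrinsics, pixels), "dist_coeffs" ([k1, k2, p1, p2, k3] as OpenCV has them; the pictures are not rectified), "extrinsics" (4x4, takes a point from world to camera coordinates). Camera axes: x right, y up, looking along -z (the intrinsics and any distortion apply to the point x, -y, -z); pixel columns grow to the right and rows downward; lengths in mm; the calibration is good to about 2 mm. A picture is of the moment at which its call begins. camera_model takes no time and is no camera call.
- env.close_job(): hands the job in; it is judged then, once.
Trained networks look in the newest picture that a camera, given by its name, has taken for a name from the list of things; names that differ only in an ending like _2 or _b are one class to them, and where a whole thing is asked for, a point or a joint stands for the part that bears it (a point fixed in the world has none). Each returns a list of dicts, best first, with "conf" (0 to 1); they miss things now and then, are a little off and sometimes report something else, mostly with a low value. They report only what shows in the picture. A call takes as long as a camera call. They do not tell look-alikes from the thing itself.
- env.outline_of(camera, query): "region" (400x640 bool, what is visible of it) and "box" ([left, top, width, height] in pixels, round what is visible of it).
The state is a dict: "clock": time; "joint_positions": joint angles; "joint_velocities": joint speeds; "joint_efforts": joint torques, N m; "ee_pos": TCP position; "tcp_rot": TCP orientation; "contact_force": force on the tool from outside, world axes, zero at the start; "moment": the same for the moment, N m; "gripper_width": opening from 0.0 (shut) to 1.0 (fully open); "finger_force": force on a finger pad.
Only numpy, scipy, OpenCV 4.12 (cv2) and the standard library are available. Lean on these libraries where they do the work, as an engineer would, in place of code of your own. Each camera call takes 0.05 s, during which the arm holds its last target. There are 200 camera calls.

## Task

Screw the loose clamp head of the sign stand down (clockwise from above) to the first position at which it has gripped its rubber washer, felt as a clearly stiffer turn, and its slot lines up with the slot of the fixed clamp: if the slots line up while it still turns easily, carry on to the next half turn, but do not screw it further than needed, which would crush the washer. Let go of it, then take the tall white sign panel out of the wooden rack and stand it gently in both slots, fully home and centred between the two clamps, leaving the short panel and the other things on the bench where they are.

Things in the scene. Friction and masses are not known exactly. Their poses are not given: they have to be found in the camera images.
- stand: Sign stand fixed to the bench: dark steel foot bar 64 x 230 x 12 mm with two round posts, 42 mm in diameter. Origin: centre of the bar's underside. y runs along the bar, from the post with the screwed head (y = -70 mm) to the fixed clamp (y = +70 mm); z up.
- fixed_slot (a point): Centre of the fixed aluminium clamp's slot, on its floor, 85 mm above the bench. The slot runs along the stand's y: 12.8 mm wide, 28 mm long, 16 mm deep plus a flared mouth 6 mm high; its top is 107 mm above the bench.
- head: Screwed clamp head: knurled aluminium cylinder 42 mm across, 30 mm high; on top two cheeks (within the 42 mm, tops 52 mm above its underside) and between them a slot like the fixed one, floor 30 mm above the underside. Origin: underside centre, on the turning axis, 54 to 57 mm above the bench. z up, y along the slot; it lines up with the stand's y every half turn. Let go, it springs back 0.02 to 0.05 rad if gripped, then stays.
- head_center (a point): Middle of the head's knurled cylinder, 15 mm above its underside. Right-hand thread, 3 mm per turn; clockwise from above screws it down. It starts loose, 0.2 to 2.4 rad short of its black rubber washer (40 mm across, under it). The thread alone takes about 0.1 N m to turn; from the washer on 0.44 to 0.55. Read it while turning or holding on after slow small turns (0.3 N m or more stays); after a fast turn it may have relaxed.
- seat_center (a point): Where the centre of the tall panel must come: 135 mm above the bench over the middle of the stand, axes as the stand.
- panel_center (a point): Centre (half-way up) of the tall sign panel: white acrylic with black trim, 10 mm thick (x), 180 mm wide (y), 100 mm high (z), about 0.21 kg; both faces are alike. It starts upright in one of the two slots of the rack, its lower edge 15 mm above the bench.
- short_panel_center (a point): Centre of the short panel, to be left alone: the same but only 50 mm high; it stands in the other slot of the rack, 70 mm from the tall one.
- rack: Fixed wooden rack 130 x 210 x 40 mm, origin at the centre of its underside, with two slots along y, 12.5 mm wide and 25 mm deep, at x = -35 and +35 mm.
- glue: White squeeze bottle, 44 mm in diameter, 110 mm high, origin under its centre; a bystander.
- cup: Grey open cup, 72 mm across, 75 mm high, origin under its centre; a bystander.
- tape: Roll of tape lying flat, 90 mm across, 24 mm high, origin under its centre; a bystander.
- offcut: Black plastic block 90 x 60 x 18 mm, origin under its centre; a bystander.
There are look-alikes about, which are no part of the job. What is shaped like the part that bears panel_center but pink is not meant.

How it is judged:
By the outcome, as a careful person would: the job done as asked, in the order asked, and still so for the second after the job is handed in, with the robot touching nothing.
It also fails if it takes over 72 s, if anything falls off the work surface, if the arm or the gripper's body presses on something with over 40 N, if the wrist force passes 120 N, or if a joint passes its speed limit or range.

## Working session

There is one attempt and no reset: what is moved stays moved. The work goes in short steps, Python scripts to look and compute and a tool call to move; the robot and the scene stay as the last step left them, time stands still between calls to the robot, and variables do not carry over. Pictures are saved under pics/ and viewed, at most 10 in all, crops included, and the job is handed in when it is done.

Besides the shell and the picture viewer there is one more tool, called after ">>>" as name([rows], argument=value, ...), one row to a line, values as JSON. arm_command: Moves the arm, as the interface text tells. Its arguments: {"type":"object","properties":{"series":{"type":"array","items":{"type":"array","items":{"type":"number"}}},"squeeze":{"type":"number"}},"required":["series"]}

```bash
mkdir -p pics; ls; cat > h.py <<'E'
from cell import env
import numpy as np, cv2
def cam(n):
    m=env.camera_model(n); return np.array(m["intrinsics"],float),np.array(m["dist_coeffs"],float),np.array(m["extrinsics"],float)
def proj(n,P):
    K,D,E=cam(n); P=np.atleast_2d(np.array(P,float)); c=P@E[:3,:3].T+E[:3,3]; c=c*[1,-1,-1]
    return cv2.projectPoints(c.reshape(-1,1,3),np.zeros(3),np.zeros(3),K,D)[0].reshape(-1,2)
def unproj(n,uv,z):
    K,D,E=cam(n); uv=np.array(uv,float).reshape(-1,1,2)
    q=cv2.undistortPoints(uv,K,D,criteria=(3,50,1e-9)).reshape(-1,2) if False else cv2.undistortPoints(uv,K,D).reshape(-1,2)
    d=np.c_[q[:,0],-q[:,1],-np.ones(len(q))]@E[:3,:3]; o=-E[:3,:3].T@E[:3,3]
    return o+d*((z-o[2])/d[:,2])[:,None]
E
python3 - <<'E'
from h import *
for n in("top","side"):
    im=env.get_image(n); cv2.imwrite(f"pics/{n}0.png",im)
    K,D,E=cam(n); print(n,(-E[:3,:3].T@E[:3,3]).round(),K[0,0])
    for q in("stand","head","fixed_slot","panel_center","short_panel_center","rack","glue","cup","tape","offcut"):
        try: print(q,[(r["box"],round(r["conf"],2)) for r in env.outline_of(n,q)][:3])
        except Exception as e: print(q,e)
s=env.observe(); print(s["clock"],s["tcp_rot"],s["moment"],env.grip_point_offset)
E
```

```text
pics
top [ 367.  -49. 1087.] 387.3628762685189
stand [([327.5, 168.7, 77.9, 22.2], 0.9)]
head []
fixed_slot [([329.1, 169.0, 80.7, 24.3], 0.8)]
panel_center [([144.8, 300.8, 78.0, 28.0], 0.75), ([172.8, 145.3, 72.0, 23.0], 0.67)]
short_panel_center [([180.3, 180.2, 64.3, 6.2], 0.65)]
rack [([175.1, 144.1, 84.4, 54.3], 0.73)]
glue [([286.9, 218.5, 17.2, 17.8], 0.79)]
cup [([284.3, 99.2, 19.6, 31.3], 0.68)]
tape [([338.7, 86.4, 31.8, 28.9], 0.76)]
offcut [([414.4, 228.6, 36.6, 35.3], 0.84)]
side [  165. -1003.   717.] 428.25569745836066
stand [([327.8, 219.4, 56.8, 73.1], 0.76)]
head [([354.4, 245.3, 23.2, 26.3], 0.65)]
fixed_slot [([333.3, 216.5, 48.4, 79.7], 0.82)]
panel_center [([188.2, 163.9, 13.9, 52.8], 0.6)]
short_panel_center [([290.0, 165.3, 25.4, 32.9], 0.73)]
rack [([282.5, 170.2, 59.7, 37.9], 0.68)]
glue [([277.1, 204.7, 17.4, 35.0], 0.82)]
cup [([368.4, 190.2, 26.7, 33.8], 0.57)]
tape [([410.1, 229.9, 33.6, 20.4], 0.57)]
offcut [([295.9, 311.2, 35.7, 36.9], 0.69), ([326.4, 218.6, 59.2, 76.1], 0.68)]
1.1 [[-8.92573645e-01  4.50901638e-01  3.04877400e-05]
 [ 4.50901639e-01  8.92573645e-01  2.98866473e-05]
 [-1.37366150e-05  4.04230057e-05 -9.99999999e-01]] [-0.00964292  0.0206557  -0.05549484] 18.700000000000003
```

View pictures.

View pics/top0.png

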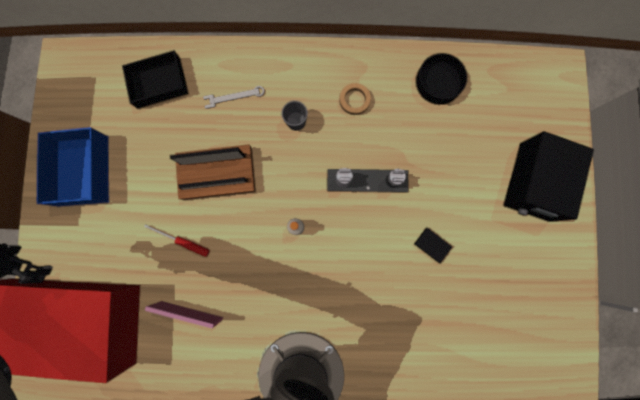

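View pics/side0.png

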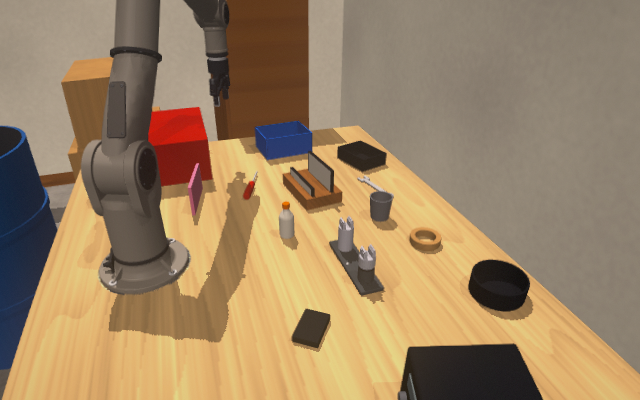

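```bash
python3 - <<'E'
import cv2,numpy as np
t=cv2.imread("pics/top0.png");s=cv2.imread("pics/side0.png")
a=cv2.resize(t[160:200,320:420],None,fx=8,fy=8,interpolation=2)[:,:800]
b=cv2.resize(s[205:305,320:395],None,fx=2.8,fy=2.8,interpolation=2)
c=cv2.resize(s[155:225,275:350],None,fx=3.5,fy=3.5,interpolation=2); d=cv2.resize(t[135:210,165:270],None,fx=3,fy=3,interpolation=2)
o=np.zeros((600,800,3),np.uint8);o[:320]=a;o[320:600,:210]=b[:280];o[320:565,210:472]=c[:245,:262];o[320:545,480:795]=d
cv2.imwrite("pics/crop0.png",o)
E
```

```text
(no output)
```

View pics/crop0.png

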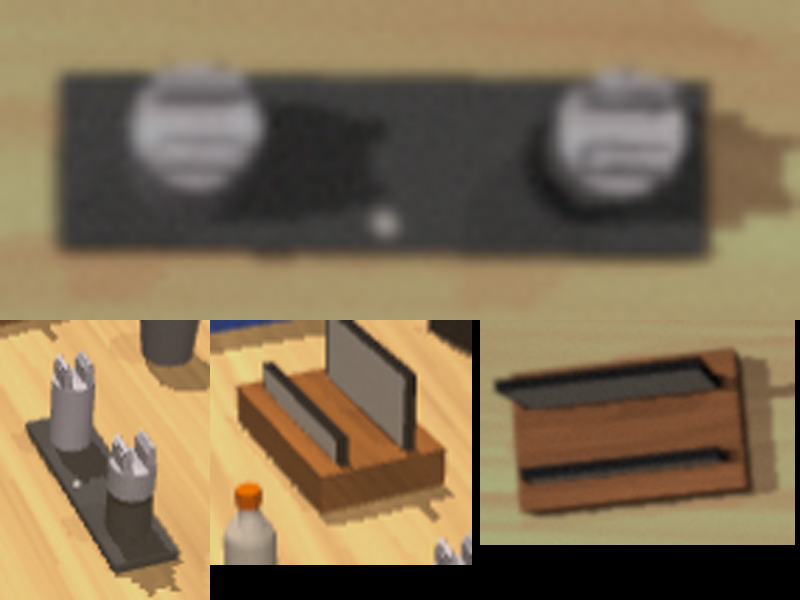

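The top view shows the stand (fixed clamp at 344,176; head at 397,178, slot nearly lined up). The rack is at (215,172), with the tall panel in the far slot. The pink look-alike is at (185,314). In the side view the head is the nearer one (367,258).

```bash
python3 - <<'E'
from h import *
from scipy.optimize import least_squares
t=cv2.imread("pics/top0.png"); s=cv2.imread("pics/side0.png")
g=cv2.cvtColor(t,6)
def rect(mask,z):
    n,l,st,_=cv2.connectedComponentsWithStats(mask.astype(np.uint8)); k=1+np.argmax(st[1:,4]); m=(l==k).astype(np.uint8)
    c=max(cv2.findContours(m,0,1)[0],key=cv2.contourArea)
    W=unproj("top",c.reshape(-1,2),z)[:,:2].astype(np.float32)
    r=cv2.minAreaRect(W); return r, cv2.boxPoints(r).round(1).tolist()
# stand bar: dark ; include bright heads
m=np.zeros(g.shape,bool); m[160:198,322:415]=g[160:198,322:415]<95
print("bar",rect(m,12))
hsv=cv2.cvtColor(t,cv2.COLOR_BGR2HSV)
for n in ("stand","rack"):
    env.get_image("top"); r=env.outline_of("top",n)[0]["region"]; print(n,r.sum(),rect(r,12 if n=="stand" else 40))
# panel tall in top/ side
for p in ([344,176],[397.3,177.5]): print(unproj("top",p,107))
print("edge ends tall top z115", unproj("top",[[172,154.2],[251,146.5]],115).round(1).tolist())
print("head z",unproj("top",[[397.5,176]],107).round(1), unproj("side",[[366.5,252]],107).round(1))
print(env.observe()["clock"])
b=lambda im,x,y,w:cv2.resize(cv2.convertScaleAbs(im[y-w:y+w,x-w:x+w]),(395,295) ,interpolation=cv2.INTER_CUBIC)
o=np.zeros((600,800,3),np.uint8)
q=lambda im,x,y:cv2.resize(im[y-14:y+14,x-19:x+19],(395,295),interpolation=cv2.INTER_CUBIC)
o[:295,:395]=q(t,344,176);o[:295,400:795]=q(t,397,177);o[300:595,:395]=q(s,346,230);o[300:595,400:795]=q(s,367,258)
cv2.imwrite("pics/crop1.png",o)
E
```

```text
bar (((540.792724609375, -174.51239013671875), (63.779781341552734, 231.561279296875), 0.6045407056808472), [[507.70001220703125, -59.099998474121094], [510.1000061035156, -290.6000061035156], [573.9000244140625, -290.0], [571.5, -58.400001525878906]])
stand 1589 (((540.8096923828125, -172.90341186523438), (64.42739868164062, 228.71502685546875), 0.45054250955581665), [[507.70001220703125, -58.79999923706055], [509.5, -287.5], [573.9000244140625, -287.0], [572.0999755859375, -58.29999923706055]])
rack 2379 (((547.7457885742188, 251.73226928710938), (132.47666931152344, 214.4339599609375), 8.542181968688965), [[466.29998779296875, 347.8999938964844], [498.20001220703125, 135.89999389648438], [629.2000122070312, 155.5], [597.2999877929688, 367.6000061035156]])
[[ 535.03940532 -101.39015259  107.        ]]
[[ 534.7629427  -238.48245715  107.        ]]
edge ends tall top z115 [[580.4, 344.6, 115.0], [604.6, 139.4, 115.0]]
head z [[ 538.7 -239.   107. ]] [[ 531.8 -257.8  107. ]]
1.3
```

View pics/crop1.png

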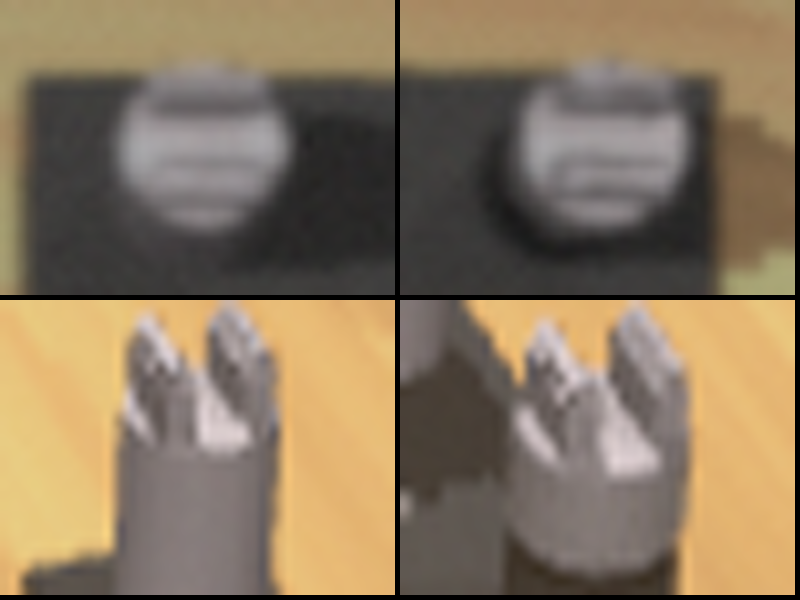

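```bash
cat > fit.py <<'E'
from h import *
from scipy.optimize import minimize
SS=3
def rays(n,box):
    x0,y0,x1,y1=box
    u=(np.arange((x1-x0)*SS)+.5)/SS-.5+x0; v=(np.arange((y1-y0)*SS)+.5)/SS-.5+y0
    U,V=np.meshgrid(u,v); uv=np.c_[U.ravel(),V.ravel()]
    return unproj(n,uv,110.),unproj(n,uv,60.)
def classes(A,B,x,y,zt,ang,fl):
    # local frame, z relative to head top (0 = top, -52 underside)
    c,s=np.cos(ang),np.sin(ang)
    T=np.linspace(0,1,110); lab=np.zeros(len(A),int)
    d=B-A; prev=None
    for t in T:
        P=A+d*t; X=(P[:,0]-x)*c+(P[:,1]-y)*s; Y=-(P[:,0]-x)*s+(P[:,1]-y)*c; Z=P[:,2]-zt
        hw=6.4+np.clip((Z+6)/6,0,1)*fl
        inside=(X*X+Y*Y<441)&(Z<0)&((np.abs(X)>hw)|(Z<-22))
        new=inside&(lab==0)
        if prev is not None and new.any():
            pX,pY,pZ=prev; i=np.where(new)[0]
            k=np.full(len(i),1)                               # outer: split by azimuth
            az=np.arctan2(pY[i],pX[i]); k=10+((az+np.pi)/(2*np.pi)*8).astype(int)%8
            rin=(pX[i]**2+pY[i]**2<441)
            top=rin&(pZ[i]>=0); k[top]=2
            fr=rin&~top&(pZ[i]>-22); fl_=fr&(np.abs(pX[i])<=6.4+np.clip((pZ[i]+6)/6,0,1)*fl)
            k[fl_]=np.where(Z[i][fl_]<-22,3,np.where(Z[i][fl_]>-6,np.where(X[i][fl_]>0,4,5),np.where(X[i][fl_]>0,6,7)))
            lab[i]=k
        prev=(X,Y,Z)
    return lab
def cost(n,im,box,p,zt,fl,R):
    lab=classes(*R,p[0],p[1],zt,p[2],fl); x0,y0,x1,y1=box
    I=im[y0:y1,x0:x1].reshape(-1,3).astype(float)
    ks=np.unique(lab); M=[]
    for k in ks:
        m=(lab==k).reshape(y1-y0,SS,x1-x0,SS).mean((1,3)); M.append(cv2.GaussianBlur(m,(0,0),.6).ravel())
    M=np.array(M).T; w=(1-M[:,list(ks).index(0)])>.3 if 0 in ks else np.ones(len(M),bool)
    if w.sum()<30: return 1e9
    W=np.where(w,1,.25)[:,None]
    C=np.linalg.lstsq(np.vstack([M*W,.05*np.eye(len(ks))]),np.vstack([I*W,np.zeros((len(ks),3))]),rcond=None)[0]
    return float((((M@C-I)*W)**2).mean())
def fit(n,im,x,y,zt,fl,yaw0=0.01):
    c=proj(n,[x,y,zt-15])[0].round().astype(int); box=(c[0]-13,c[1]-13,c[0]+13,c[1]+12)
    R=rays(n,box); out=[]
    f=lambda p:cost(n,im,box,p,zt,fl,R)
    for a in (-.3,-.1,.1,.3):
        r=minimize(f,[x,y,yaw0+a],method="Nelder-Mead",options=dict(initial_simplex=[[x,y,yaw0+a],[x+4,y,yaw0+a],[x,y+4,yaw0+a],[x+1,y+1,yaw0+a+.15]],maxfev=70)); out.append((r.fun,*r.x))
    out.sort(); return np.array(out[0]).round(3), np.array(out[1]).round(3)
E
cat > run.py <<'E'
import sys; from fit import *
tag=sys.argv[1]; zh=float(sys.argv[2])
for n in("top","side"):
    im=cv2.imread(f"pics/{n}{tag}.png")
    for fl in (2,4):
        print(n,fl,"fixed",*fit(n,im,540,-103,107,fl)," head",*fit(n,im,540,-243,zh,fl))
E
time python3 run.py 0 108
```

```text
top 2 fixed [ 1.20826e+02  5.39186e+02 -1.01645e+02  2.30000e-02] [ 1.24528e+02  5.39157e+02 -1.01646e+02  7.20000e-02]  head [ 1.54877e+02  5.36915e+02 -2.38634e+02 -1.49000e-01] [ 1.63966e+02  5.37322e+02 -2.36626e+02 -7.60000e-02]
top 4 fixed [ 1.18025e+02  5.37807e+02 -1.01738e+02  4.80000e-02] [ 1.20830e+02  5.38689e+02 -1.01816e+02  2.90000e-02]  head [ 1.52748e+02  5.36132e+02 -2.37597e+02 -1.19000e-01] [ 1.53974e+02  5.36524e+02 -2.37914e+02 -1.89000e-01]
side 2 fixed [ 1.54216e+02  5.40118e+02 -1.04318e+02 -1.07000e-01] [ 1.54585e+02  5.40303e+02 -1.03681e+02 -1.00000e-01]  head [ 2.84877e+02  5.41959e+02 -2.45362e+02 -1.17000e-01] [ 2.85034e+02  5.41744e+02 -2.45721e+02 -8.30000e-02]
side 4 fixed [ 1.50744e+02  5.39297e+02 -1.04101e+02 -6.40000e-02] [ 1.52371e+02  5.39190e+02 -1.04496e+02 -6.20000e-02]  head [ 2.80972e+02  5.41950e+02 -2.45397e+02 -9.10000e-02] [ 2.81314e+02  5.42060e+02 -2.45147e+02 -1.06000e-01]
real	0m49.832s
user	0m49.960s
sys	0m0.104s
```

```bash
cat > scan.py <<'E'
import sys; from fit import *
def scan(n,im,x,y,zt,fl):
    c=proj(n,[x,y,zt-15])[0].round().astype(int); box=(c[0]-13,c[1]-13,c[0]+13,c[1]+12); R=rays(n,box)
    th=np.arange(-.45,.46,.09); o=[]
    for a in th:
        r=min(cost(n,im,box,(x+dx,y+dy,a),zt,fl,R) for dx in(-1.2,0,1.2) for dy in(-1.2,0,1.2)); o.append(r)
    return np.round(o).astype(int)
if __name__=="__main__":
    tag=sys.argv[1]; zh=float(sys.argv[2]); print(np.arange(-.45,.46,.09).round(2))
    for n,o in(("top",(538.6,-101.7)),("side",(539.8,-104.2))):
        im=cv2.imread(f"pics/{n}{tag}.png")
        print(n,"fixed",scan(n,im,*o,107,3)); print(n,"head",scan(n,im,o[0]+1.4,o[1]-140,zh,3))
E
time python3 scan.py 0 108
```

```text
[-0.45 -0.36 -0.27 -0.18 -0.09  0.    0.09  0.18  0.27  0.36  0.45]
top fixed [174 168 157 145 131 122 121 128 137 152 163]
top head [255 234 219 205 196 192 201 209 222 236 252]
side fixed [268 239 199 180 157 176 217 261 290 312 345]
side head [429 391 348 303 292 330 389 434 486 517 534]
real	0m9.016s
user	0m9.238s
sys	0m0.123s
```

```bash
python3 - <<'E'
from h import *
s=env.observe(); R=np.array(s["tcp_rot"]); p=np.array(s["ee_pos"]); print(p,R.round(3).tolist(),s["joint_positions"])
print("to above head (tool axes)",R.T@(np.array([540.8,-243.2,130])-p))
E
```

```text
[304.3775435  602.49484485 194.50962167] [[-0.893, 0.451, -0.0], [0.451, 0.893, 0.0], [0.0, 0.0, -1.0]] [-1.21108997  0.47700367  0.0223996   1.5553901  -0.01150029  1.10931974
 -0.08314933]
to above head (tool axes) [-592.4162018  -648.18211196   64.49677059]
```

>>> arm_command([
  [100,-296,-324,-20,0,0,0],
  [100,-592,-648,-20,0,0,0],
  [100,-592,-648,-20,0,0,0],
  [100,-592,-648,-20,0,0,0],
  [100,-592,-648,-20,0,0,0],
  [100,-592,-648,-20,0,0,0],
  [100,-592,-648,-20,0,0,0],
  [100,-592,-648,-20,0,0,0],
  [100,-592,-648,-20,0,0,0],
  [100,-592,-648,-20,0,0,0],
  [100,-592,-648,-20,0,0,0],
  [100,-592,-648,-20,0,0,0],
])

```text
clock: 2.8
ee_pos: [506.7, -121.5, 212.3]
tcp_rot: [[-0.893, 0.451, 0.001], [0.451, 0.893, 0.0], [-0.001, 0.001, -1.0]]
contact_force: [0.9, -0.3, 0.1]
gripper_width: 1.004
finger_force: 0.0
```

```bash
cat > st.py <<'E'
from h import *; import sys
s=env.observe(); R=np.array(s["tcp_rot"]); p=np.array(s["ee_pos"]); np.set_printoptions(suppress=True,precision=3)
print(s["clock"],p,"yawx",np.arctan2(R[1,0],R[0,0]).round(3),"tilt",R[:2,2],"\nq",np.array(s["joint_positions"]),"F",np.array(s["contact_force"]),"M",np.array(s["moment"]),s["gripper_width"],s["finger_force"])
if len(sys.argv)>3: print("rel",R.T@(np.array([float(a) for a in sys.argv[1:4]])-p))
E
python3 st.py 540.8 -243.2 56
```

```text
2.8 [ 506.671 -121.46   212.323] yawx 2.674 tilt [0.001 0.   ] 
q [-0.29   0.212  0.475  1.926 -0.113  1.028  1.338] F [ 0.917 -0.328  0.104] M [-0.016 -0.08  -0.041] 1.0035769160193213 0.0
rel [-85.155 -93.447 156.328]
```

>>> arm_command([
  [100,-85,-93,60,0,0,0],
  [100,-85,-93,60,0,0,0],
  [100,-85,-93,80,0,0,0],
  [100,-85,-93,80,0,0,0],
  [100,-85,-93,80,0,0,0],
])

```text
clock: 3.42
ee_pos: [540.5, -240.1, 132.5]
tcp_rot: [[-0.893, 0.45, 0.001], [0.45, 0.893, 0.0], [-0.0, 0.001, -1.0]]
contact_force: [0.6, 0.0, -0.1]
gripper_width: 1.0
finger_force: 0.0
```

```bash
python3 st.py 540.8 -243.2 56; python3 - <<'E'
from h import *
ims=[env.get_image(n) for n in("top","side")]
o=np.zeros((600,800,3),np.uint8)
o[:,:395]=cv2.resize(ims[0][140:210,365:411],(395,600),interpolation=2); o[:,400:795]=cv2.resize(ims[1][185:275,335:394],(395,600),interpolation=2)
cv2.imwrite("pics/a.png",o)
E
```

```text
3.425 [ 540.544 -240.063  132.543] yawx 2.675 tilt [0.001 0.   ] 
q [-0.058  0.438  0.486  1.848 -0.254  0.916  1.649] F [ 0.637  0.019 -0.053] M [ 0.015  0.007 -0.003] 1.0004190902467582 0.0
rel [-1.607 -2.74  76.542]
```

View pics/a.png

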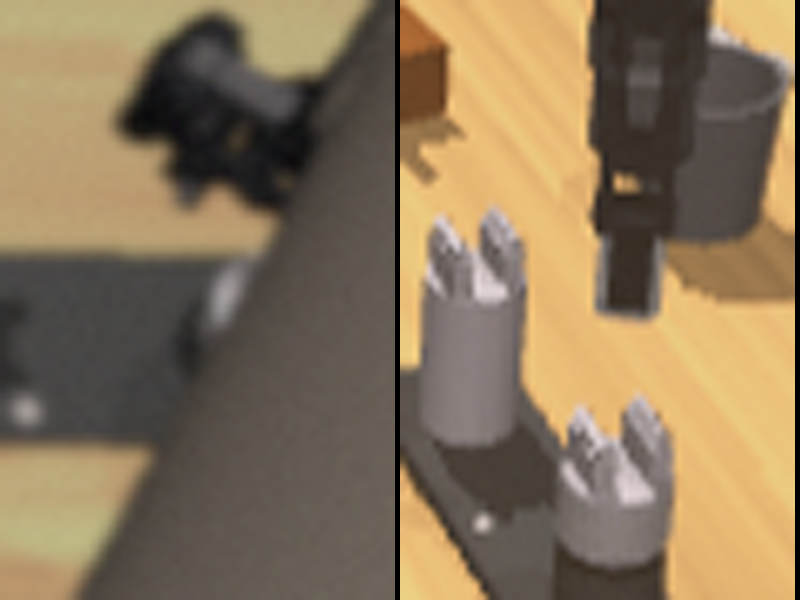

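The gripper hangs above and behind the head in the side view (fingertips at crop 628,315; head top at crop 615,410). I'll check this against the projected TCP.

```bash
python3 - <<'E'
from h import *
s=env.observe(); p=np.array(s["ee_pos"]);y=np.array(s["tcp_rot"])[:,1]
for P in (p,p+42*y,p-42*y,p+42*y+[0,0,13],p-42*y+[0,0,13],[540.8,-243.2,107]): 
    u=proj("side",P)[0]; print((u-[335,185])*[6.7,6.67])
E
```

```text
[219.47536374 354.98398899]
[225.5996112  290.98551449]
[212.87482642 423.57462996]
[227.9476159  261.53232549]
[215.33815381 392.90452728]
[217.84277452 419.39597152]
```

```bash
python3 st.py; python3 - <<'E'
from h import *
s=env.observe(); p=np.array(s["ee_pos"]);R=np.array(s["tcp_rot"]);y=R[:,1];x=R[:,0]
t=env.get_image("top");im=env.get_image("side")
def crop(im,n,x0,y0,w,h,H):
    f=H/h; o=cv2.resize(im[y0:y0+h,x0:x0+w],None,fx=f,fy=f,interpolation=2)
    for sg in(1,-1):
        q=[p+sg*42*y+sx*11*x+[0,0,dz] for sx in(-1,1) for dz in(0,13,35)]
        for u in proj(n,q): cv2.circle(o,tuple(int(v) for v in (u+.5-[x0,y0])*f),3,(0,255,0) if sg>0 else (0,0,255),-1)
    return o
a=crop(t,"top",365,125,60,85,600)[:,:395]; b=crop(im,"side",330,150,65,100,600)[:,:395]
o=np.hstack([a,b]);cv2.imwrite("pics/b.png",o); print(o.shape)
E
python3 st.py
```

```text
3.525 [ 541.012 -239.896  133.111] yawx 2.676 tilt [0.002 0.   ] 
q [-0.058  0.437  0.486  1.847 -0.254  0.916  1.649] F [-0.606  0.535  0.386] M [-0.001 -0.006  0.01 ] 1.0047476691351926 0.0
(600, 785, 3)
3.625 [ 540.871 -240.037  132.983] yawx 2.675 tilt [0.002 0.   ] 
q [-0.058  0.438  0.487  1.848 -0.254  0.916  1.65 ] F [0.079 0.162 0.045] M [-0.02  -0.075 -0.084] 0.9940351006111249 0.0
```

View pics/b.png

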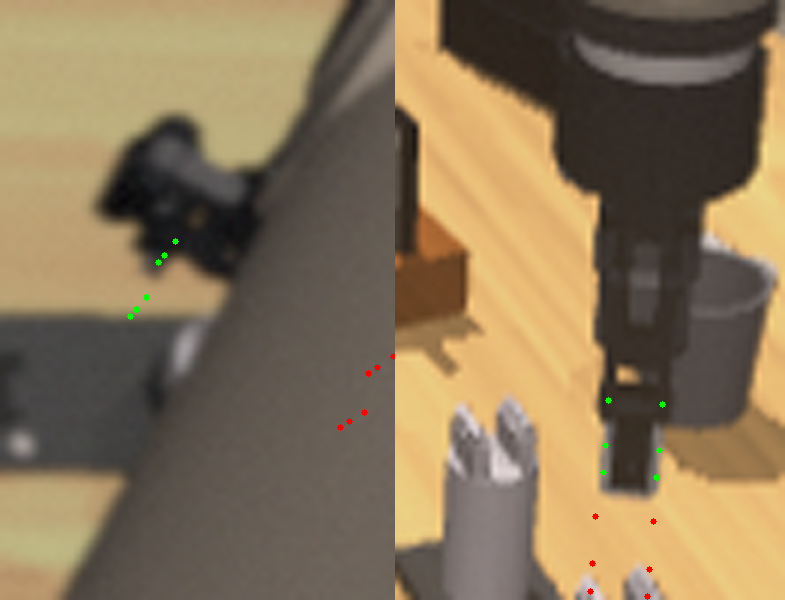

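The side view shows one finger tip at (628,490), near the expected far finger. The near finger isn't where I projected it, so I'll check against the first pictures.

```bash
python3 - <<'E'
from h import *
p=np.array([304.4,602.5,194.5]);y=np.array([.451,.893,0]);x=np.array([-.893,.451,0])
for n in("top","side"):
    for nm,q in(("tcp",p),("f+",p+42*y+[0,0,13]),("f-",p-42*y+[0,0,13]),("up100",p+[0,0,100]),("up200",p+[0,0,200])): print(n,nm,proj(n,q).round(1))
t=cv2.imread("pics/top0.png");s=cv2.imread("pics/side0.png")
o=np.hstack([cv2.resize(t[235:295,0:60],(400,400),interpolation=2),cv2.resize(s[55:115,190:250],(400,400),interpolation=2)])
cv2.imwrite("pics/c.png",o)
p=np.array(env.observe()["ee_pos"])
for n in("top","side"):
    for z in(0,60,100,150,200,250): print(n,z,proj(n,p+[0,0,z]).round(1))
E
```

```text
top tcp [[ 47.8 259.1]]
top f+ [[ 30.3 250.6]]
top f- [[ 58.1 268.2]]
top up100 [[ 16.7 260.9]]
top up200 [[-21.5 262.9]]
side tcp [[222.3 114.8]]
side f+ [[225.7 108.2]]
side f- [[218. 115.]]
side up100 [[219.7  88.9]]
side up200 [[217.   61.6]]
top 0 [[399.9 173.4]]
top 60 [[405. 169.]]
top 100 [[408.8 165.7]]
top 150 [[414.  161.1]]
top 200 [[419.9 155.9]]
top 250 [[426.6 150.1]]
side 0 [[367.7 238.3]]
side 60 [[369.4 217. ]]
side 100 [[370.6 202. ]]
side 150 [[372.1 182.5]]
side 200 [[373.7 161.9]]
side 250 [[375.3 140.1]]
```

View pics/c.png

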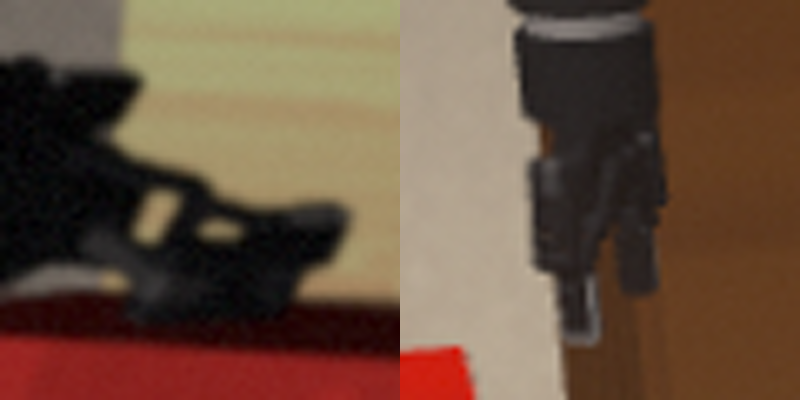

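>>> arm_command([
  [100,-1.5,-3,30,0,0,0],
  [100,-1.5,-3,60,0,0,0],
  [100,-1.5,-3,75,0,0,0],
  [100,-1.5,-3,75,0,0,0],
])

```text
clock: 4.12
ee_pos: [539.7, -243.8, 56.5]
tcp_rot: [[-0.893, 0.451, -0.001], [0.451, 0.893, 0.0], [0.001, -0.0, -1.0]]
contact_force: [0.2, 0.5, 1.0]
gripper_width: 0.998
finger_force: 0.0
```

```bash
python3 st.py 540.8 -243.2 56; cat > ov.py <<'E'
from h import *; import sys
s=env.observe(); p=np.array(s["ee_pos"]);R=np.array(s["tcp_rot"]);y=R[:,1];x=R[:,0]
hw=42.5*s["gripper_width"]; im=env.get_image("side"); x0,y0,w,h,f=330,180,80,75,8
c=proj("side",p+[0,0,20])[0].astype(int); x0=c[0]-40;y0=c[1]-45
o=cv2.resize(im[y0:y0+h,x0:x0+w],None,fx=f,fy=f,interpolation=2)
for sg,col in((1,(0,255,0)),(-1,(0,0,255))):
    for u in proj("side",[p+sg*hw*y+sx*11*x+[0,0,dz] for sx in(-1,1) for dz in(0,13,35)]): cv2.circle(o,tuple(int(v) for v in (u+.5-[x0,y0])*f),3,col,-1)
cv2.imwrite(sys.argv[1],o)
E
python3 ov.py pics/d.png
```

```text
4.125 [ 539.746 -243.818   56.474] yawx 2.674 tilt [-0.001  0.   ] 
q [-0.01   0.542  0.438  1.895 -0.318  0.775  1.707] F [0.185 0.514 0.991] M [-0.014  0.019 -0.071] 0.9976557615941527 0.0
rel [-0.663  1.026  0.473]
```

View pics/d.png

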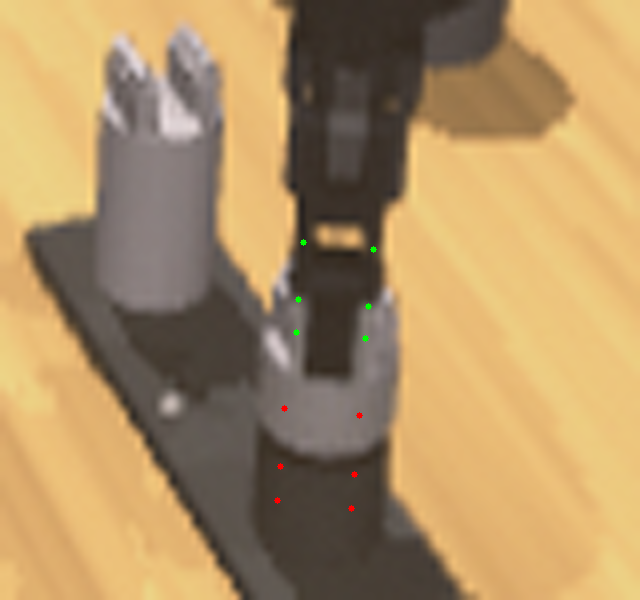

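The near finger covers the head down to (330,378), which is about 32 mm higher than the TCP figure implies. A quick touch of the bench with shut fingers beside the stand will settle which is right.

>>> arm_command([
  [100,0,0,-40,0,0,0],
  [60,-10,-20,-75,0,0,0],
  [0,-45,-89,-75,0,0,0],
  [0,-45,-89,-40,0,0,0],
  [0,-45,-89,5,0,0,0],
  [0,-45,-89,14,0,0,0],
  [0,-45,-89,14,0,0,0],
])

```text
clock: 5.05
ee_pos: [540.7, -344.1, 43.9]
tcp_rot: [[-0.893, 0.451, 0.001], [0.451, 0.893, -0.0], [-0.001, 0.0, -1.0]]
contact_force: [0.4, -0.5, -0.2]
gripper_width: 0.001
finger_force: 0.0
```

>>> arm_command([
  [0,0,0,2,0,0,0],
  [0,0,0,4,0,0,0],
  [0,0,0,6,0,0,0],
  [0,0,0,8,0,0,0],
])

```text
clock: 5.55
ee_pos: [540.2, -344.0, 34.9]
tcp_rot: [[-0.893, 0.451, 0.0], [0.451, 0.893, -0.0], [-0.0, 0.0, -1.0]]
contact_force: [-0.8, -0.5, 0.3]
gripper_width: -0.002
finger_force: 0.0
```

>>> arm_command([
  [0,0,0,2,0,0,0],
  [0,0,0,4,0,0,0],
  [0,0,0,6,0,0,0],
])

```text
clock: 5.92
ee_pos: [540.1, -344.1, 28.6]
tcp_rot: [[-0.893, 0.451, -0.0], [0.451, 0.893, 0.0], [0.0, -0.0, -1.0]]
contact_force: [1.5, 0.2, -0.0]
gripper_width: -0.003
finger_force: 0.0
```

>>> arm_command([
  [0,0,0,3,0,0,0],
  [0,0,0,6,0,0,0],
  [0,0,0,9,0,0,0],
  [0,0,0,12,0,0,0],
])

```text
clock: 6.42
ee_pos: [540.0, -344.1, 16.6]
tcp_rot: [[-0.893, 0.451, -0.0], [0.451, 0.893, 0.0], [0.0, 0.0, -1.0]]
contact_force: [0.4, -0.2, 0.5]
gripper_width: 0.0
finger_force: 0.0
```

```bash
python3 ov.py pics/e.png
```

```text
(no output)
```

View pics/e.png

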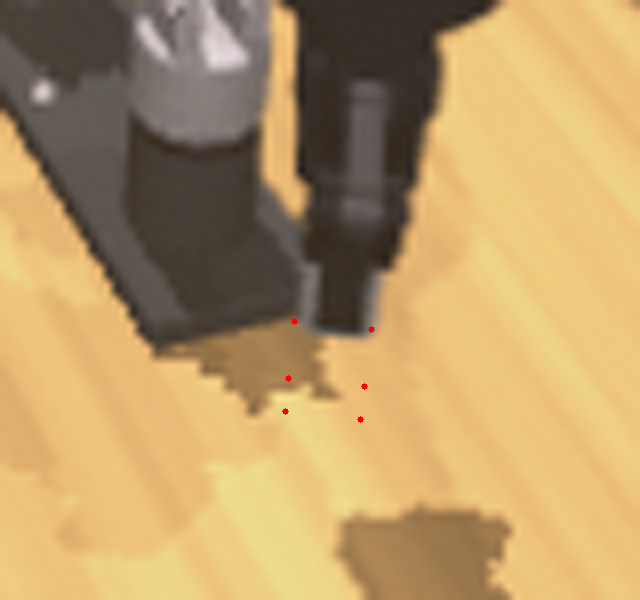

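Fully shut and with the TCP at 16.6 mm, the drawn tip (340,335) still shows about 28 mm higher than projected. I'll feel for the bench.

>>> arm_command([
  [0,0,0,3,0,0,0],
  [0,0,0,6,0,0,0],
  [0,0,0,9,0,0,0],
  [0,0,0,12,0,0,0],
])

```text
clock: 6.98
ee_pos: [540.1, -344.0, 4.6]
tcp_rot: [[-0.893, 0.451, -0.0], [0.451, 0.893, 0.0], [0.0, 0.0, -1.0]]
contact_force: [-0.3, -0.3, -0.0]
gripper_width: 0.001
finger_force: 0.0
```

>>> arm_command([
  [0,0,0,2,0,0,0],
  [0,0,0,4,0,0,0],
  [0,0,0,6,0,0,0],
])

```text
clock: 7.35
ee_pos: [540.1, -344.1, -1.3]
tcp_rot: [[-0.893, 0.451, 0.0], [0.451, 0.893, -0.0], [-0.0, 0.0, -1.0]]
contact_force: [-0.2, 0.7, -0.5]
gripper_width: 0.005
finger_force: 0.0
```

The TCP is below the bench with no contact, so the real fingertips do end short of the stated TCP. I'll keep going until they touch.

>>> arm_command([
  [0,0,0,3,0,0,0],
  [0,0,0,6,0,0,0],
  [0,0,0,9,0,0,0],
  [0,0,0,12,0,0,0],
])

```text
clock: 7.85
ee_pos: [540.1, -344.0, -13.4]
tcp_rot: [[-0.893, 0.451, -0.0], [0.451, 0.893, 0.0], [0.0, 0.0, -1.0]]
contact_force: [-0.3, -0.2, 0.4]
gripper_width: -0.0
finger_force: 0.0
```

>>> arm_command([
  [0,0,0,2,0,0,0],
  [0,0,0,4,0,0,0],
  [0,0,0,6,0,0,0],
])

```text
clock: 8.22
ee_pos: [540.1, -344.1, -19.3]
tcp_rot: [[-0.893, 0.451, 0.0], [0.451, 0.893, -0.0], [-0.0, 0.0, -1.0]]
contact_force: [0.3, 0.3, -0.5]
gripper_width: 0.002
finger_force: 0.0
```

>>> arm_command([
  [0,0,0,2,0,0,0],
  [0,0,0,4,0,0,0],
  [0,0,0,6,0,0,0],
])

```text
clock: 8.6
ee_pos: [540.1, -344.0, -25.3]
tcp_rot: [[-0.893, 0.451, 0.0], [0.451, 0.893, 0.0], [0.0, 0.0, -1.0]]
contact_force: [0.5, -0.3, -0.2]
gripper_width: 0.001
finger_force: 0.0
```

>>> arm_command([
  [0,0,0,1.5,0,0,0],
  [0,0,0,3,0,0,0],
  [0,0,0,4,0,0,0],
])

```text
clock: 8.98
ee_pos: [540.1, -344.0, -29.3]
tcp_rot: [[-0.893, 0.451, -0.0], [0.451, 0.893, 0.0], [0.0, 0.0, -1.0]]
contact_force: [-0.3, 0.8, -0.7]
gripper_width: -0.001
finger_force: 0.0
```

>>> arm_command([
  [0,0,0,1,0,0,0],
  [0,0,0,2,0,0,0],
  [0,0,0,3,0,0,0],
])

```text
clock: 9.35
ee_pos: [540.1, -344.0, -32.2]
tcp_rot: [[-0.893, 0.451, 0.0], [0.451, 0.893, 0.0], [-0.0, 0.0, -1.0]]
contact_force: [0.2, 0.4, 0.6]
gripper_width: 0.001
finger_force: 0.0
```

>>> arm_command([
  [0,0,0,1,0,0,0],
  [0,0,0,2,0,0,0],
  [0,0,0,3,0,0,0],
])

```text
clock: 9.72
ee_pos: [540.0, -344.1, -35.3]
tcp_rot: [[-0.893, 0.451, -0.0], [0.451, 0.893, 0.0], [0.0, 0.0, -1.0]]
contact_force: [0.4, -0.1, 0.5]
gripper_width: -0.003
finger_force: 0.0
```

```bash
python3 - <<'E'
from h import *
im=env.get_image("side"); g=cv2.cvtColor(im,6).astype(int); p=np.array(env.observe()["ee_pos"])
for z in(-35,-20,-10,0,10,20,30): print(z,proj("side",[p[0],p[1],z])[0].round(1))
c=proj("side",[p[0],p[1],0])[0].astype(int)
print(c); print(g[c[1]-18:c[1]+14,c[0]-8:c[0]+13])
cv2.imwrite("pics/f.png",im)
E
```

```text
-35 [380.  319.3]
-20 [380.5 314.8]
-10 [380.9 311.7]
0 [381.2 308.6]
10 [381.6 305.5]
20 [382.  302.4]
30 [382.3 299.2]
[381 308]
[[ 63  62  62  59  51  47  49  49  47  50  73  93  92  93  77  47  47  48
   61 140 194]
 [ 59  61  60  59  48  49  50  49  49  58  78  92  93  88  71  48  48  49
   61 134 184]
 [ 66  80  84  99  91  59  55  59  58  62  80  93  92  88  69  49  49  49
   80 148 187]
 [113 115 119 129 119  87  57  66  64  75  83  93  91  91  86  72  66  60
  103 163 186]
 [117 118 119 124 123  92  51  52  53  60  75  79  83  83  70  63  69 137
  184 181 184]
 [113 117 117 125 123  80  52  54  52  65  81  81  79  74  62  51  51 110
  167 186 190]
 [114 115 118 119 106  53  54  61  60  78 101  99  95  87  68  56  55  87
  153 185 188]
 [127 115 116 118 104  56  51  53  54  67  85  90  92  92  76  60  60  75
  148 188 193]
 [116 116 115 118 104  57  48  49  51  61  71  73  74  71  60  52  52  93
  158 188 194]
 [114 116 120 121 104  55  46  45  45  52  57  60  62  57  49  49  50 143
  191 188 189]
 [114 116 119 121 104  49  42  43  44  49  52  54  53  49  44  45  64 148
  190
[... 1179 characters left out ...]
2 202 203 207 188 147 130 133 138 141 140 138 135 134 134 129
  127 125 125]
 [204 201 202 202 202 204 208 180 130 132 137 141 141 138 137 136 134 133
  130 126 125]
 [204 202 202 202 202 206 209 189 148 131 133 139 142 140 138 136 136 135
  131 127 124]
 [204 202 201 203 207 209 212 208 176 130 131 135 140 141 140 136 136 136
  134 130 127]
 [205 204 204 210 214 215 212 210 179 131 129 131 137 140 140 139 136 134
  133 132 128]
 [203 205 210 214 214 214 214 212 178 134 131 131 134 139 141 140 137 135
  134 134 130]
 [204 211 215 215 213 214 214 213 193 155 132 130 129 135 140 141 139 136
  135 134 132]
 [207 215 216 215 214 213 214 213 212 177 133 131 129 132 137 140 141 137
  135 134 135]]
```

>>> arm_command([
  [0,0,0,1,0,0,0],
  [0,0,0,2,0,0,0],
  [0,0,0,2.5,0,0,0],
])

```text
clock: 10.15
ee_pos: [540.1, -344.1, -36.7]
tcp_rot: [[-0.892, 0.451, 0.0], [0.451, 0.892, 0.001], [0.0, 0.001, -1.0]]
contact_force: [-2.6, 3.5, 13.2]
gripper_width: 0.003
finger_force: 6.5
```

>>> arm_command([
  [0,0,0,1,0,0,0],
  [0,0,0,2,0,0,0],
  [0,0,0,2,0,0,0],
])

```text
clock: 10.52
ee_pos: [540.2, -344.1, -36.7]
tcp_rot: [[-0.892, 0.451, 0.001], [0.451, 0.892, 0.001], [-0.0, 0.002, -1.0]]
contact_force: [-5.9, 5.8, 26.5]
gripper_width: 0.003
finger_force: 13.3
```

The bench touch came at reported TCP z = -36.6, so the real tip is about 36.5 mm above the reported TCP. I'll correct for that and go back over the head.

>>> arm_command([
  [0,0,0,-60,0,0,0],
  [0,0,0,-122,0,0,0],
  [60,20,40,-124,0,0,0],
  [100,45,89,-124,0,0,0],
  [100,45,89,-124,0,0,0],
  [100,45,89,-100,0,0,0],
  [100,45,89,-60,0,0,0],
  [100,45,89,-60,0,0,0],
])

```text
clock: 11.52
ee_pos: [537.5, -244.1, 18.0]
tcp_rot: [[-0.892, 0.452, -0.005], [0.452, 0.892, 0.001], [0.005, -0.001, -1.0]]
contact_force: [0.3, -0.7, 0.6]
gripper_width: 0.998
finger_force: 0.0
```

```bash
python3 st.py 540.8 -243.5 18
```

```text
11.525 [ 537.545 -244.134   17.993] yawx 2.673 tilt [-0.005  0.001] 
q [ 0.004  0.6    0.423  1.913 -0.362  0.71   1.744] F [ 0.341 -0.747  0.617] M [ 0.011  0.02  -0.001] 0.9979824930785282 0.0
rel [-2.618  2.036 -0.024]
```

>>> arm_command([
  [80,-2.5,1,0,0,0,0],
  [50,-2.5,1,0,0,0,0],
  [30,-2.5,1,0,0,0,0],
  [30,-2.5,1,0,0,0,0],
  [30,-2.5,1,0,0,0,0],
], squeeze=30)

```text
clock: 12.15
ee_pos: [544.7, -243.9, 22.2]
tcp_rot: [[-0.893, 0.45, 0.003], [0.45, 0.893, 0.001], [-0.003, 0.002, -1.0]]
contact_force: [-0.7, 3.6, 7.3]
gripper_width: 0.482
finger_force: 30.3
```

```bash
python3 st.py 540.8 -243.5 18
```

```text
12.15 [ 544.666 -243.877   22.224] yawx 2.675 tilt [0.003 0.001] 
q [ 0.002  0.597  0.424  1.903 -0.364  0.714  1.742] F [-0.681  3.632  7.254] M [ 0.697  0.02  -0.042] 0.4823787426836544 30.339017808437347
rel [ 3.633 -1.413  4.211]
```

>>> arm_command([
  [30,0,0,0,0,0,0],
  [30,0,0,0,0,0,0],
  [30,0,0,0,0,0,0],
], squeeze=30)

```text
clock: 12.52
ee_pos: [544.7, -243.9, 22.2]
tcp_rot: [[-0.893, 0.45, 0.003], [0.45, 0.893, 0.001], [-0.003, 0.002, -1.0]]
contact_force: [0.9, 3.3, 7.5]
gripper_width: 0.481
finger_force: 30.3
```

```bash
python3 st.py 540.8 -243.5 18
```

```text
12.525 [ 544.665 -243.908   22.229] yawx 2.675 tilt [0.003 0.001] 
q [ 0.002  0.597  0.424  1.903 -0.364  0.714  1.742] F [0.909 3.312 7.497] M [ 0.675 -0.018  0.019] 0.4814309517491293 30.338748693466187
rel [ 3.646 -1.385  4.216]
```

>>> arm_command([
  [62,1,0,0,0,0,0],
  [62,2.5,1,0,0,0,0],
  [30,2.5,1,0,0,0,0],
  [30,2.5,1,0,0,0,0],
  [30,2.5,1,0,0,0,0],
  [30,2.5,1,0,0,0,0.08],
  [30,2.5,1,0.1,0,0,0.18],
  [30,2.5,1,0.2,0,0,0.3],
  [30,2.5,1,0.2,0,0,0.4],
  [30,2.5,1,0.2,0,0,0.4],
], squeeze=60)

```text
clock: 13.78
ee_pos: [540.8, -242.1, 20.5]
tcp_rot: [[-0.646, 0.763, -0.001], [0.763, 0.646, 0.001], [0.001, -0.0, -1.0]]
contact_force: [-2.0, 2.1, 7.4]
gripper_width: 0.474
finger_force: 59.9
```

```bash
python3 st.py 540.8 -243.5 18
```

```text
13.775 [ 540.83  -242.147   20.517] yawx 2.273 tilt [-0.001  0.001] 
q [-0.076  0.62   0.53   1.916 -0.458  0.728  1.425] F [-2.005  2.133  7.421] M [0.484 0.437 0.114] 0.4736777687757811 59.88085448741913
rel [-1.015 -0.897  2.517]
```

>>> arm_command([
  [30,0,0,0,0,0,0.1],
  [30,0,0,0.1,0,0,0.22],
  [30,0,0,0.2,0,0,0.34],
  [30,0,0,0.2,0,0,0.46],
  [30,0,0,0.3,0,0,0.58],
  [30,0,0,0.3,0,0,0.7],
  [30,0,0,0.4,0,0,0.82],
  [30,0,0,0.4,0,0,0.94],
  [30,0,0,0.5,0,0,1.05],
  [30,0,0,0.5,0,0,1.1],
  [30,0,0,0.5,0,0,1.1],
], squeeze=60)

```text
clock: 15.15
ee_pos: [540.6, -242.0, 19.9]
tcp_rot: [[0.386, 0.922, -0.001], [0.922, -0.386, 0.001], [0.001, -0.001, -1.0]]
contact_force: [-2.4, 2.2, 7.0]
gripper_width: 0.475
finger_force: 60.5
```

```bash
python3 st.py 540.8 -243.5 18
```

```text
15.15 [ 540.598 -241.983   19.876] yawx 1.174 tilt [-0.001  0.001] 
q [-0.26   0.721  0.811  1.927 -0.721  0.813  0.556] F [-2.44   2.222  6.954] M [0.397 0.402 0.228] 0.47478440654600196 60.50786733627319
rel [-1.322  0.775  1.874]
```

>>> arm_command([
  [30,0,0,0,0,0,0.1],
  [30,0,0,0.1,0,0,0.2],
  [30,0,0,0.2,0,0,0.3],
  [30,0,0,0.2,0,0,0.4],
  [30,0,0,0.2,0,0,0.5],
  [30,0,0,0.3,0,0,0.6],
  [30,0,0,0.3,0,0,0.7],
  [30,0,0,0.4,0,0,0.8],
  [30,0,0,0.4,0,0,0.9],
  [30,0,0,0.5,0,0,0.95],
  [30,0,0,0.5,0,0,1.0],
], squeeze=60)

```text
clock: 16.52
ee_pos: [540.6, -241.8, 19.5]
tcp_rot: [[0.985, 0.173, -0.001], [0.173, -0.985, 0.002], [-0.001, -0.002, -1.0]]
contact_force: [-3.8, 2.4, 8.4]
gripper_width: 0.475
finger_force: 60.7
```

```bash
python3 st.py 540.8 -243.5 18
```

```text
16.525 [ 540.589 -241.773   19.55 ] yawx 0.174 tilt [-0.001  0.002] 
q [-0.383  0.856  1.039  1.934 -0.939  0.94  -0.262] F [-3.815  2.434  8.389] M [0.65  0.684 0.551] 0.4745325976982261 60.65861463546753
rel [-0.09   1.74   1.547]
```

Now it is clearly stiff (0.55 N m at 2.5 rad). It goes on to the half turn, with a small allowance for spring-back.

>>> arm_command([
  [30,0,0,0,0,0,0.08],
  [30,0,0,0.1,0,0,0.16],
  [30,0,0,0.1,0,0,0.24],
  [30,0,0,0.2,0,0,0.32],
  [30,0,0,0.2,0,0,0.4],
  [30,0,0,0.2,0,0,0.48],
  [30,0,0,0.3,0,0,0.55],
  [30,0,0,0.3,0,0,0.6],
  [30,0,0,0.3,0,0,0.64],
  [30,0,0,0.3,0,0,0.64],
], squeeze=60)

```text
clock: 17.77
ee_pos: [540.7, -241.8, 19.1]
tcp_rot: [[0.894, -0.448, -0.001], [-0.448, -0.894, 0.001], [-0.001, -0.001, -1.0]]
contact_force: [-1.6, 3.1, 7.0]
gripper_width: 0.474
finger_force: 60.6
```

```bash
python3 st.py 540.8 -243.5 18
```

```text
17.775 [ 540.744 -241.799   19.083] yawx -0.465 tilt [-0.001  0.001] 
q [-0.435  0.953  1.16   1.937 -1.054  1.036 -0.811] F [-1.59   3.113  7.025] M [0.634 0.526 0.294] 0.47434220267128624 60.62134802341461
rel [0.814 1.496 1.081]
```

>>> arm_command([
  [60,0,0,0,0,0,0],
  [90,0,0,0,0,0,0],
  [100,0,0,0,0,0,0],
  [100,0,0,-30,0,0,0],
  [100,0,0,-80,0,0,0],
  [100,-20,-40,-120,0,0,-0.15],
  [100,-45,-90,-160,0,0,-0.33],
  [100,-70,-140,-170,0,0,-0.5],
  [100,-95,-190,-170,0,0,-0.68],
  [100,-108,-216,-170,0,0,-0.86],
  [100,-108,-216,-170,0,0,-1.04],
  [100,-108,-216,-170,0,0,-1.2],
], squeeze=60)

```text
clock: 19.27
ee_pos: [541.4, -0.5, 188.8]
tcp_rot: [[0.738, 0.675, 0.0], [0.675, -0.738, 0.0], [0.0, 0.0, -1.0]]
contact_force: [0.2, -0.2, 0.4]
gripper_width: 1.002
finger_force: 0.0
```

```bash
cat > panel.py <<'E'
from h import *
from scipy.optimize import minimize
def hull(n,x,y,a,sx,sy,z0,z1):
    c,s=np.cos(a),np.sin(a); P=[[x+c*i*sx/2-s*j*sy/2,y+s*i*sx/2+c*j*sy/2,z] for i in(-1,1) for j in(-1,1) for z in(z0,z1)]
    return cv2.convexHull((proj(n,P)+.5).astype(np.float32))
def mask(h):
    m=np.zeros((1600,2560),np.uint8); cv2.fillConvexPoly(m,np.round(h*4).astype(np.int32),255); return cv2.resize(m,(640,400),interpolation=cv2.INTER_AREA)/255.
def fit(regs,p0,sx,sy,z0,z1):
    def f(p): return sum(np.abs(mask(hull(n,*p,sx,sy,z0,z1))-r)[r0].sum()/r.sum() for n,r,r0 in regs)
    s=[p0]+[list(np.add(p0,d)) for d in([8,0,0],[0,8,0],[0,0,.06])]
    r=minimize(f,p0,method="Nelder-Mead",options=dict(initial_simplex=s,maxfev=150)); return r.x.round(3),round(r.fun,3)
E
python3 st.py 582 257 100; python3 - <<'E'
from panel import *
R={}
for n in("top","side"):
    im=env.get_image(n); cv2.imwrite(f"pics/{n}1.png",im)
    for r in env.outline_of(n,"panel_center"): print(n,r["box"],r["conf"],r["region"].sum()); R.setdefault(n,[]).append(r["region"].astype(float))
    for r in env.outline_of(n,"rack")[:1]: R[n+"r"]=r["region"].astype(float); print("rack",r["box"],r["conf"])
al=np.ones((400,640),bool)
def pick(n,q):  # nearest to projected centre
    c=proj(n,q)[0]; return min(R[n],key=lambda m:np.hypot(*(np.argwhere(m>0).mean(0)[::-1]-c)))
q=[584,252,80]; regs=[]
for n in("top","side"):
    if n in R:
        m=pick(n,q); print(n,m.sum(),np.argwhere(m>0).mean(0),proj(n,q)); regs.append((n,m,al))
for rs in [regs]+[[r] for r in regs]:
    print([r[0] for r in rs],fit(rs,[584,252,.14],10,180,40,115))
np.savez("R.npz",**{k:np.array(v) for k,v in R.items()})
E
python3 scan.py 1 106
```

```text
19.275 [541.427  -0.471 188.77 ] yawx 0.74 tilt [0. 0.] 
q [-1.018  0.548  1.262  1.933 -0.589  1.104 -0.343] F [ 0.171 -0.194  0.398] M [0.018 0.006 0.085] 1.0016468607938909 0.0
rel [ 203.617 -162.717   88.776]
top [173.3, 151.0, 44.5, 12.8] 0.69 459
rack [175.3, 151.8, 40.2, 43.5] 0.86
side [187.7, 166.0, 13.9, 48.1] 0.81 503
side [309.1, 152.9, 25.8, 39.2] 0.61 631
rack [369.2, 191.0, 27.0, 31.9] 0.42
top 459.0 [156.5664488  193.65141612] [[211.06314279 156.42281208]]
side 631.0 [171.65134707 320.90332805] [[320.37530094 170.41678279]]
['top', 'side'] (array([5.86279e+02, 2.63564e+02, 1.27000e-01]), np.float64(0.862))
['top'] (array([5.86585e+02, 2.65227e+02, 1.31000e-01]), np.float64(0.721))
['side'] (array([5.83703e+02, 2.55079e+02, 1.49000e-01]), np.float64(0.068))
[-0.45 -0.36 -0.27 -0.18 -0.09  0.    0.09  0.18  0.27  0.36  0.45]
top fixed [252 253 246 239 231 225 219 223 225 226 227]
top head [103  97  91  86  85  84  88  92  96 104 110]
side fixed [181 169 158 152 132 135 157 189 216 235 244]
side head [260 243 227 209 208 229 271 317 351 362 366]
```

The outlines put the tall panel at (583.7, 255.1) with yaw 0.149, agreeing with the rack. The head slot comes out within about 0.05 rad of the fixed slot. Next, the panel.

>>> arm_command([
  [100,45,-35,0,0,0,-0.16],
  [100,90,-70,0,0,0,-0.33],
  [100,135,-106,0,0,0,-0.5],
  [100,175,-138,20,0,0,-0.66],
  [100,204,-160,40,0,0,-0.82],
  [100,204,-160,60,0,0,-0.98],
  [100,204,-160,80,0,0,-0.98],
  [100,204,-160,80,0,0,-0.98],
])

```text
clock: 20.58
ee_pos: [584.9, 253.1, 107.1]
tcp_rot: [[-0.137, 0.991, -0.003], [0.991, 0.137, -0.002], [-0.002, -0.003, -1.0]]
contact_force: [0.4, -1.2, 0.1]
gripper_width: 1.002
finger_force: 0.0
```

```bash
python3 st.py 583.7 255.1 34.5
```

```text
20.575 [584.87  253.062 107.066] yawx 1.709 tilt [-0.003 -0.002] 
q [-1.092  0.663  0.863  1.767 -0.59   0.996  0.141] F [ 0.379 -1.181  0.071] M [-0.043 -0.045 -0.001] 1.0016665916276644 0.0
rel [ 2.296 -0.657 72.565]
```

>>> arm_command([
  [100,1,-1,30,0,0,0],
  [100,1,-1,60,0,0,0],
  [100,1,-1,73,0,0,0],
  [60,1,-1,73,0,0,0],
  [20,1,-1,73,0,0,0],
  [0,1,-1,73,0,0,0],
  [0,1,-1,73,0,0,0],
  [0,1,-1,73,0,0,0],
], squeeze=30)

```text
clock: 21.58
ee_pos: [585.3, 255.5, 36.5]
tcp_rot: [[-0.142, 0.99, 0.001], [0.99, 0.142, 0.001], [0.001, 0.001, -1.0]]
contact_force: [-0.4, -0.4, 4.0]
gripper_width: 0.113
finger_force: 30.3
```

```bash
python3 st.py 583.7 255.1 34.5
```

```text
21.575 [585.321 255.511  36.476] yawx 1.714 tilt [0.001 0.001] 
q [-1.044  0.742  0.785  1.806 -0.669  0.879  0.199] F [-0.388 -0.418  4.027] M [ 0.007  0.034 -0.101] 0.11344978355755506 30.320749282836914
rel [-0.177 -1.665  1.974]
```

>>> arm_command([
  [0,0,0,-20,0,0,0],
  [0,0,0,-60,0,0,0],
  [0,0,0,-100,0,0,0],
  [0,-30,-8,-118,0,0,0.03],
  [0,-75,-19,-118,0,0,0.06],
  [0,-125,-32,-118,0,0,0.09],
  [0,-175,-44,-118,0,0,0.11],
  [0,-225,-57,-118,0,0,0.133],
  [0,-275,-70,-118,0,0,0.133],
  [0,-325,-82,-118,0,0,0.133],
  [0,-375,-95,-118,0,0,0.133],
  [0,-417,-105.5,-118,0,0,0.133],
], squeeze=50)

```text
clock: 23.08
ee_pos: [538.6, -174.6, 154.7]
tcp_rot: [[-0.009, 1.0, -0.0], [1.0, 0.009, 0.001], [0.001, -0.0, -1.0]]
contact_force: [0.1, 0.7, -2.4]
gripper_width: 0.114
finger_force: 49.7
```

>>> arm_command([
  [0,0,0,0,0,0,0],
  [0,0,0,0,0,0,0],
  [0,0,0,0,0,0,0],
])

```text
clock: 23.45
ee_pos: [540.0, -170.8, 153.8]
tcp_rot: [[-0.012, 1.0, -0.0], [1.0, 0.012, 0.001], [0.001, -0.0, -1.0]]
contact_force: [0.7, 0.6, -1.9]
gripper_width: 0.107
finger_force: 49.7
```

```bash
python3 st.py 540 -172 106.5; python3 - <<'E'
from panel import *
p=np.array(env.observe()["ee_pos"]); zb=p[2]-36.5+15; print("bottom",zb)
al=np.ones((400,640),bool); regs=[]
for n in("side","top"):
    im=env.get_image(n); cv2.imwrite(f"pics/{n}2.png",im)
    L=env.outline_of(n,"panel_center")
    c=proj(n,[p[0],p[1],zb+50])[0]
    for r in L: print(n,r["box"],r["conf"],c)
    L=[r for r in L if np.hypot(*(np.argwhere(r["region"]).mean(0)[::-1]-c))<25]
    if L:
        m=L[0]["region"].astype(float); regs.append((n,m,al)); print(n,fit([(n,m,al)],[p[0],p[1],.01],10,180,zb,zb+100))
E
```

```text
23.45 [ 540.036 -170.787  153.774] yawx 1.583 tilt [-0.     0.001] 
q [-0.515  0.498  0.963  1.905 -0.488  0.995  0.68 ] F [ 0.658  0.558 -1.881] M [ 0.047  0.023 -0.049] 0.10676632887596303 49.65007781982422
rel [-1.26  -0.031 47.273]
bottom 132.27386384585407
side [341.4, 175.3, 36.1, 69.3] 0.88 [357.40891183 206.55000037]
side [188.1, 162.4, 13.8, 52.5] 0.69 [357.40891183 206.55000037]
side (array([ 5.39168e+02, -1.66636e+02,  1.30000e-02]), np.float64(0.325))
top [144.8, 298.9, 19.5, 12.4] 0.55 [375.054868   169.35757667]
```

```bash
python3 - <<'E'
from panel import *
p=np.array(env.observe()["ee_pos"]); zb=p[2]-36.5+15
im=env.get_image("side"); L=env.outline_of("side","panel_center"); c=proj("side",[p[0],p[1],zb+50])[0]
m=[r["region"] for r in L if np.hypot(*(np.argwhere(r["region"]).mean(0)[::-1]-c))<25][0].astype(float)
ex=mask(hull("side",p[0],p[1],0,130,60,p[2]+34,p[2]+220))>0
ex=cv2.dilate(ex.astype(np.uint8),np.ones((3,3)))>0
for dz in(-3,0,3): print(dz,fit([("side",m,~ex)],[p[0],p[1],.01],10,180,zb+dz,zb+100+dz))
# rows overlay
h=hull("side",p[0],p[1],.012,10,180,zb,zb+100)
x0,y0,f=325,160,7.2; o=cv2.resize(im[y0:y0+83,x0:x0+75],None,fx=f,fy=f,interpolation=2)
cv2.polylines(o,[np.int32((h.reshape(-1,2)-[x0,y0])*f)],True,(0,255,0),1)
cs=cv2.findContours(m.astype(np.uint8),0,1)[0]
for k in cs: cv2.polylines(o,[np.int32((k.reshape(-1,2)+.5-[x0,y0])*f)],True,(0,0,255),1)
cv2.imwrite("pics/g.png",o)
E
```

```text
-3 (array([ 5.41599e+02, -1.63040e+02,  1.00000e-02]), np.float64(0.017))
0 (array([ 5.39907e+02, -1.66220e+02,  8.00000e-03]), np.float64(0.018))
3 (array([ 5.38035e+02, -1.69663e+02,  8.00000e-03]), np.float64(0.017))
```

View pics/g.png

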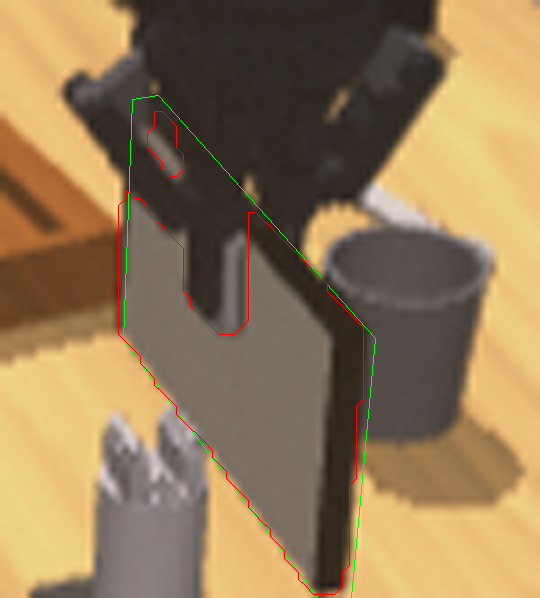

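The panel hangs level, and its outline sits a few mm to the +y side of the drawn model, with the near end at (355,500). I'll shift it by -7 mm in y and lower it gently.

>>> arm_command([
  [0,-7,0.5,5,0,0,0],
  [0,-7,0.5,14,0,0,0],
  [0,-7,0.5,20,0,0,0],
  [0,-7,0.5,23,0,0,0],
  [0,-7,0.5,26,0,0,0],
  [0,-7,0.5,28,0,0,0],
  [0,-7,0.5,30,0,0,0],
  [0,-7,0.5,32,0,0,0],
  [0,-7,0.5,32,0,0,0],
], squeeze=50)

```text
clock: 24.88
ee_pos: [540.3, -179.5, 121.7]
tcp_rot: [[-0.01, 1.0, -0.0], [1.0, 0.01, 0.0], [0.0, -0.0, -1.0]]
contact_force: [-0.8, -0.0, -3.1]
gripper_width: 0.11
finger_force: 49.6
```

```bash
python3 st.py 540 -178 106.5
```

```text
24.875 [ 540.279 -179.485  121.691] yawx 1.581 tilt [-0.  0.] 
q [-0.464  0.542  0.921  1.925 -0.533  0.94   0.726] F [-0.759 -0.049 -3.063] M [-0.017 -0.022  0.046] 0.11043036433995927 49.63739454746246
rel [ 1.486 -0.261 15.191]
```

>>> arm_command([
  [0,1,0,2,0,0,0],
  [0,1,0,4,0,0,0],
  [0,1,0,6,0,0,0],
  [0,1,0,8,0,0,0],
  [0,1,0,8,0,0,0],
])

```text
clock: 25.5
ee_pos: [540.2, -178.5, 113.6]
tcp_rot: [[-0.01, 1.0, -0.0], [1.0, 0.01, 0.0], [0.0, -0.0, -1.0]]
contact_force: [-0.6, -0.1, -2.2]
gripper_width: 0.111
finger_force: 49.6
```

```bash
python3 st.py 540 -178 106.5
```

```text
25.5 [ 540.217 -178.51   113.607] yawx 1.581 tilt [-0.  0.] 
q [-0.458  0.551  0.911  1.932 -0.544  0.926  0.733] F [-0.631 -0.1   -2.241] M [-0.071  0.014  0.002] 0.11057074069649314 49.63671147823334
rel [ 0.512 -0.21   7.107]
```

```bash
cat > m2.py <<'E'
from panel import *; import sys
p=np.array(env.observe()["ee_pos"]); zb=float(sys.argv[1]); grip=len(sys.argv)<3
im=env.get_image("side"); cv2.imwrite("pics/side3.png",im); L=env.outline_of("side","panel_center"); c=proj("side",[540,-174,zb+50])[0]
m=[r["region"] for r in L if np.hypot(*(np.argwhere(r["region"]).mean(0)[::-1]-c))<25][0].astype(float)
ex=np.zeros((400,640),bool)
if grip: ex|=mask(hull("side",p[0],p[1],0,130,60,p[2]+34,p[2]+220))>0
for y in(-104,-245): ex|=mask(hull("side",541,y,0,42,42,0,107))>0
ex=cv2.dilate(ex.astype(np.uint8),np.ones((3,3)))>0
print(fit([("side",m,~ex)],[541,-174,.01],10,180,zb,zb+100))
E
python3 m2.py 92.1
```

```text
(array([ 5.40324e+02, -1.71276e+02,  2.30000e-02]), np.float64(0.004))
```

>>> arm_command([
  [0,-1,0,1,0,0,0],
  [0,-2.5,0,2,0,0,0],
  [0,-2.5,0,3.5,0,0,0],
  [0,-2.5,0,5,0,0,0],
  [0,-2.5,0,6,0,0,0],
  [0,-2.5,0,6.5,0,0,0],
  [0,-2.5,0,6.5,0,0,0],
])

```text
clock: 26.48
ee_pos: [540.4, -181.0, 107.3]
tcp_rot: [[-0.01, 1.0, -0.0], [1.0, 0.01, 0.0], [0.0, -0.0, -1.0]]
contact_force: [-0.2, -0.1, -2.2]
gripper_width: 0.109
finger_force: 49.6
```

>>> arm_command([
  [0,0,0,0.5,0,0,0],
  [0,0,0,1,0,0,0],
  [0,0,0,1,0,0,0],
])

```text
clock: 26.85
ee_pos: [540.4, -181.1, 106.5]
tcp_rot: [[-0.01, 1.0, 0.0], [1.0, 0.01, 0.0], [0.0, 0.0, -1.0]]
contact_force: [0.0, 0.0, -1.7]
gripper_width: 0.111
finger_force: 50.0
```

>>> arm_command([
  [0,0,0,0.5,0,0,0],
  [0,0,0,1,0,0,0],
  [0,0,0,1.5,0,0,0],
  [0,0,0,1.5,0,0,0],
])

```text
clock: 27.35
ee_pos: [540.8, -181.5, 106.0]
tcp_rot: [[-0.01, 1.0, 0.001], [1.0, 0.01, 0.0], [0.0, 0.001, -1.0]]
contact_force: [-3.6, 1.0, 10.2]
gripper_width: 0.109
finger_force: 51.8
```

```bash
python3 st.py 540 -178 106.5
```

```text
27.35 [ 540.788 -181.5    106.013] yawx 1.58 tilt [0.001 0.   ] 
q [-0.443  0.562  0.899  1.935 -0.557  0.913  0.746] F [-3.597  1.016 10.173] M [0.469 0.804 0.089] 0.10925974252351577 51.78868889808655
rel [ 3.508 -0.754 -0.487]
```

>>> arm_command([
  [0,0,0,-0.8,0,0,0],
  [0,0,0,-1,0,0,0],
  [30,0,0,-1,0,0,0],
  [50,0,0,-1,0,0,0],
  [50,0,0,-1,0,0,0],
  [60,0,0,-15,0,0,0],
  [60,0,0,-50,0,0,0],
  [60,0,0,-95,0,0,0],
  [60,60,0,-115,0,0,0],
  [60,120,0,-115,0,0,0],
  [60,180,0,-115,0,0,0],
  [60,220,0,-115,0,0,0],
], squeeze=20)

```text
clock: 28.85
ee_pos: [538.1, 42.3, 220.6]
tcp_rot: [[-0.013, 1.0, 0.001], [1.0, 0.013, 0.001], [0.001, 0.001, -1.0]]
contact_force: [1.0, -0.6, 0.3]
gripper_width: 0.599
finger_force: 0.0
```

```bash
python3 st.py; python3 m2.py 85 clear; python3 - <<'E'
from panel import *
im=env.get_image("top"); cv2.imwrite("pics/top3.png",im)
for r in env.outline_of("top","panel_center"): 
    print(r["box"],r["conf"],proj("top",[540,-173,150]))
    if r["box"][0]>300: print(fit([("top",r["region"].astype(float),np.ones((400,640),bool))],[540,-173,.01],10,180,85,185))
E
```

```text
28.85 [538.137  42.261 220.611] yawx 1.584 tilt [0.001 0.001] 
q [-1.035  0.373  1.085  1.897 -0.373  1.093  0.211] F [ 0.979 -0.55   0.294] M [-0.044 -0.008 -0.03 ] 0.5991514860085834 0.0
(array([ 5.39335e+02, -1.77905e+02,  7.00000e-03]), np.float64(0.019))
[337.3, 163.0, 75.6, 14.8] 0.92 [[374.159732   171.82281559]]
(array([ 5.42706e+02, -1.72703e+02,  4.00000e-03]), np.float64(0.081))
```

```bash
python3 -c "
from cell import env; print(env.close_job())"
```

```text
the job is handed in; nothing more can be done
None
```

I handed the job in at about 29 s: the head turned half a turn to the first lined-up position past washer grip (0.55 N m), and the tall panel now stands home in both slots, about 2 mm off centre by camera (camera error also about 2 mm).

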